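# Return a loaded fittings tray to its sloping rack

### The arm

A 6-joint arm with a two-finger parallel gripper is mounted at the origin on a cart in front of the work surface, level with it; the furniture and walls round the work are solid. World frame = base frame: x ahead of the robot, y to its left, z up, the work surface at z = 0. Lengths are in m, angles in rad, forces in N, time in s.
With the tool pointing down it reaches from about 0.3 to 0.825 m from the base axis. Payload 5.4 kg.
Tool frame: the origin (TCP) lies at the very end of the fingers, on their centre line; the grasp point (between the pads) lies 19 mm behind it; z points along the fingers, y is the line along which they close (so a half turn about z gives the same grasp; the last joint's range is limited). The gripper opens to 92 mm and grips with 3 to 60 N. Pads are 20 mm wide; open, the fingers measure 128 mm over their backs; the gripper's body (75 mm by 189 mm) begins 69 mm behind the grasp point.
Start: joints at [1.032, 0.158, 1.597, -0, 1.386, -0.21], TCP at [0.186, 0.544, 0.215] pointing down, gripper open.
Joint ranges: [-2.91, 2.91], [-0.94, 2.29], [0.18, 2.7], [-1.29, 4.43], [0.17, 2.64], [-3, 3]. Speed limits (rad/s): [2.57, 2.57, 3.14, 3.14, 3.14, 3.14].

### API

Orientations are given as a rotation vector (axis times angle).
In Python, from workcell import bot gives the robot as it stands. Calls block until the motion is done:
- bot.goto(position, orientation): joint-space move of the TCP to a pose.
- bot.line_to(position, rot=None, max_speed=0.15): straight line of the TCP; rot=None keeps the orientation; max_speed is the mean speed in m/s.
- bot.set_joints(angles): joint-space move.
- bot.set_gripper(opening, newtons=None): opening from 0.0 (shut) to 1.0 (fully open); newtons is the grip in N (None keeps the last); returns when the fingers have stopped.
- bot.hold(seconds).
- bot.inverse_kinematics(position, orientation): joint angles nearest the present ones, or None.
- bot.read_camera(name): name is "scene" or "side" or "wrist"; returns a dict with "pixels" (480x640x3 uint8, blue, green, red), "fx", "fy", "cx", "cy" (pixels), "R" (3x3) and "t" (3): a world point X has camera coordinates R X + t. Camera axes: x right, y down, z forward; pixel columns grow to the right and rows downward; lengths in m; the calibration is good to about 2 mm. The wrist camera is an equidistant fisheye: a pixel r from the principal point sees the ray r / f radians off the axis. A picture is of the moment at which its call begins. There is no depth.
A pose or a line that the arm cannot do raises bot.MotionError and nothing moves.
- bot.job_done(): hands the job in; it is judged then, once.
Readings, each from a call of its own:
- bot.current_clock(): time.
- bot.current_joints(): joint angles.
- bot.current_joint_vel(): joint speeds.
- bot.current_effort(): joint torques, N m.
- bot.current_ee_pos(): TCP position.
- bot.current_tool_rot(): TCP orientation.
- bot.current_contact_force(): force on the tool from outside, world axes, zero at the start.
- bot.current_ft_torque(): the same for the moment, N m.
- bot.current_opening(): opening from 0.0 (shut) to 1.0 (fully open).
- bot.current_grip_force(): force on a finger pad.
Only numpy, scipy, OpenCV 4.12 (cv2) and the standard library are available. Lean on these libraries where they do the work, as an engineer would, in place of code of your own. Each camera call takes 0.05 s, during which the arm holds its last target. There are 200 camera calls.

### The job

Put the loaded fittings tray away in the free upper slot of the sloping rack: first draw the keeper pin out of its bore at the mouth of the slot and hang it by its collar in the open notch on the rack's side, then slide the tray in against the sprung buffer and let it down so that its rims sit behind the two small lips, fully home. Keep the fittings in their pockets, leave the pin in the notch, and do not disturb the gauge, the oil bottle, the seal box or the multimeter.

Things in the scene. Friction and masses are not known exactly. Their poses are not given: they have to be found in the camera images.
- slot: the free upper slot of the fixed grey rack, which opens towards the robot. Its slots rise away from the robot at 25 degrees: x points into the rack up the slope, y left, z square to the slope. A tray that is home has its frame here (y play 3 mm each way). Inner faces of the side cheeks at y = +-79.5 mm, their tops at z = 66 mm. A like tray fills the lower slot, 93 mm below
- lip (a point): top of the left one of two small steel lips near the front of the ledges that carry the tray's rims: slot x = -62, y = 73, z = 32 mm (the right one mirrored). Ledges: top at z = 26 mm, y = 66.5 to 79.5 mm, x = -84 to 64 mm. The lips are 6 mm high, x = -65 to -59 mm, with a short ramp in front; the front ends of the rims drop down behind them
- strip (a point): front end of the underside of the left one of two keeper strips over the ledges: slot x = -45, y = 73, z = 43 mm (right one mirrored); they run back from here, bent up in front. The rims slide between lips and strips: tray 6 to 13 mm high, 9 to 10 mm best, then it is let down
- end_stop (a point): centre of the rack's rigid back plate at the height of the rims: slot x = 62, y = 0, z = 28 mm. Before it stands a sprung rubber buffer bar (90 mm wide, face at x = 55 mm, z = 9 to 25 mm) that yields 7 mm with 2 to 5 N and later holds the tray against the lips. Tray x = -3 mm: rims just behind the lips; +2 mm: its rear wall at the plate. So push it in against the spring, then let it down
- tray: the loaded fittings tray: aluminium, 120 mm deep (x), 126 mm wide (152 mm over its two side rims), 30 mm high; origin at the centre of its underside, z up. Side rims 4 mm thick, z = 26 to 30 mm, x = -56 to 60 mm, with narrowed noses at the rear (+x). A carrying bail spans it fore and aft (along x). Black insert with four round pockets, 14 mm deep. Loaded about 0.43 kg, balanced near its middle
- tray_grip (a point): the middle of the black grip on the tray's bail: 46 mm long (tray x), 13 mm thick (tray y), 17 mm tall, at tray x = 0, y = 0, 70 mm above the tray's underside. The pockets with the fittings lie before and behind it, at tray x = +-36 mm, y = +-38 mm
- tray_front (a point): point on the tray under the front end of its rims: tray x = -56 mm, y = 0, z = 0
- pin: the keeper pin: steel shank 10 mm thick reaching 38 mm below the origin, collar 19 mm wide and 4 mm thick above it, black round knob 22 mm wide from 10 to 36 mm above it. Origin on the axis at the underside of the collar, z towards the knob. At first it stands in the bore, square to the slope, and bars the slot
- bore (a point): centre of the top face of the bored boss over the right-hand runner at the mouth of the slot (hole 11.8 mm, 20 mm deep, axis along the slot's z): slot x = -73.5, y = -72.5, z = 66 mm; the pin's collar rests here at first
- notch (a point): parking point of the pin: on the top face of the notched steel block outside the rack's right cheek, slot x = -20, y = -106, z = 66 mm, on the axis of a pin hanging there by its collar, square to the slope. The notch is 14 mm wide, open outward (slot -y), from 8.5 mm inward to 15.5 mm outward of this point; block 12 mm tall
- long_coupling: long steel coupling, 26 mm thick and 58 mm tall, upright in the front left pocket of the tray; origin at its underside
- plug: steel blanking plug, 27 x 31 mm, 26 mm tall, in the rear left pocket of the tray; origin at its underside
- reducer: brass reducer, 22 mm hexagon, 34 mm tall, in the rear right pocket of the tray; origin at its underside
- gauge: bystander: small black pressure gauge, lying on its back, 83 x 50 x 34 mm; origin at its underside
- seal_box: bystander: small cardboard box, 28 x 50 x 16 mm; origin at its underside
- bottle: bystander: brown oil bottle with a red spout, 58 mm wide, 180 mm tall; origin at its underside
- meter: bystander: yellow multimeter, 150 x 74 x 46 mm; origin at its underside

How it is judged:
By the outcome, as a careful person would: the job done as asked, in the order asked, and still so for the second after the job is handed in, with the robot touching nothing.
It also fails if it takes over 58 s, if anything falls off the work surface, if the arm or the gripper's body presses on something with over 40 N, if the wrist force passes 120 N, or if a joint passes its speed limit or range.

## Working session

There is one attempt and no reset: what is moved stays moved. The work goes in short steps, each a Python script; the robot and the scene stay as the last script left them, time stands still between calls to the robot, and variables do not carry over. Pictures are saved under pics/ and viewed, at most 10 in all, crops included, and the job is handed in when it is done.

```bash
ls; mkdir -p pics
python3 - <<'E'
from workcell import bot
import cv2
for n in ("scene","side","wrist"):
    c=bot.read_camera(n); cv2.imwrite(f"pics/{n}0.png",c["pixels"])
    print(n,c["fx"],c["fy"],c["cx"],c["cy"],c["R"],c["t"])
print(bot.current_clock(),bot.current_tool_rot())
E
```

```text
pics
scene 569.3566546197767 569.3566546197767 326.872085210643 240.0772104975686 [[ 0.70955786 -0.7044707   0.0157695 ]
 [-0.51622936 -0.53492927 -0.66884821]
 [ 0.47961954  0.46644582 -0.74323172]] [-0.38382797  0.37916767  1.11663961]
side 511.5781363725345 511.5781363725345 311.30106267549456 248.74523122201157 [[-0.99052393 -0.13699002  0.00980239]
 [-0.08402846  0.54802802 -0.83222864]
 [ 0.10863503 -0.82516606 -0.55434593]] [0.55861527 0.16278856 1.15874909]
wrist 371.64829954431775 371.64829954431775 313.9435587889477 240.5294101102756 [[ 0.32235947  0.94661665 -0.00113928]
 [ 0.91281788 -0.3105305   0.2652062 ]
 [ 0.25069483 -0.08653169 -0.96419104]] [-0.57437143 -0.03016793  0.39060273]
0.15 [-5.14088528e-01 -3.09872098e+00  2.11751694e-03]
```

View pics/scene0.png

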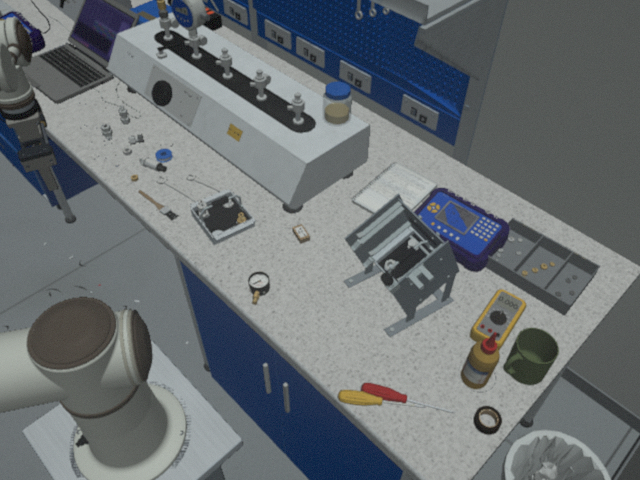

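View pics/side0.png

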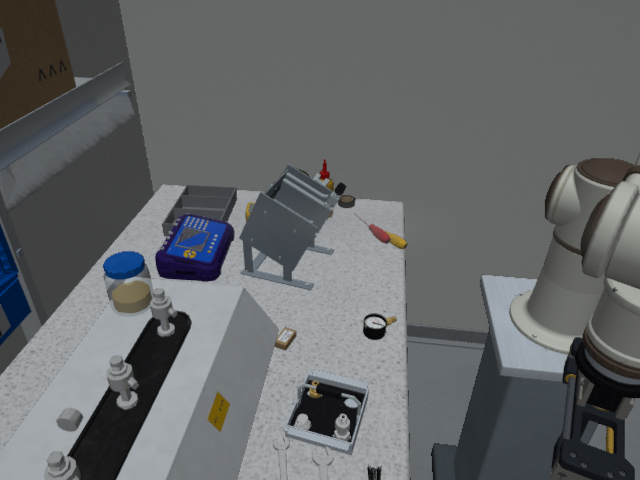

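The scene view shows the tray at about (222,218), the rack at (405,260) with the knob near (388,278), and the bystanders. The side view shows the tray at (328,411) and the rack's left cheek at (285,235). Next I'll zoom in on these.

Run:
```python
import cv2,numpy as np
s=cv2.imread("pics/scene0.png");d=cv2.imread("pics/side0.png");w=cv2.imread("pics/wrist0.png")
def crop(im,x,y,wd,h,k):
    c=cv2.resize(im[y:y+h,x:x+wd],None,fx=k,fy=k,interpolation=cv2.INTER_CUBIC)
    for i in range(0,wd,20): cv2.line(c,(i*k,0),(i*k,5),(0,0,255),1); cv2.putText(c,str(x+i),(i*k,14),0,.3,(0,0,255))
    for i in range(0,h,20): cv2.line(c,(0,i*k),(5,i*k),(0,0,255),1); cv2.putText(c,str(y+i),(6,i*k+4),0,.3,(0,0,255))
    return c
a=crop(s,340,185,130,150,4) # 520x600
b=crop(s,185,180,70,70,4) #280x280
e=crop(d,285,370,70,80,4)
o=np.zeros((600,800,3),np.uint8);o[:,:520]=a;o[:280,520:]=b;o[280:600,520:]=e
cv2.imwrite("pics/c1.png",o)
```

```text
(no output)
```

View pics/c1.png

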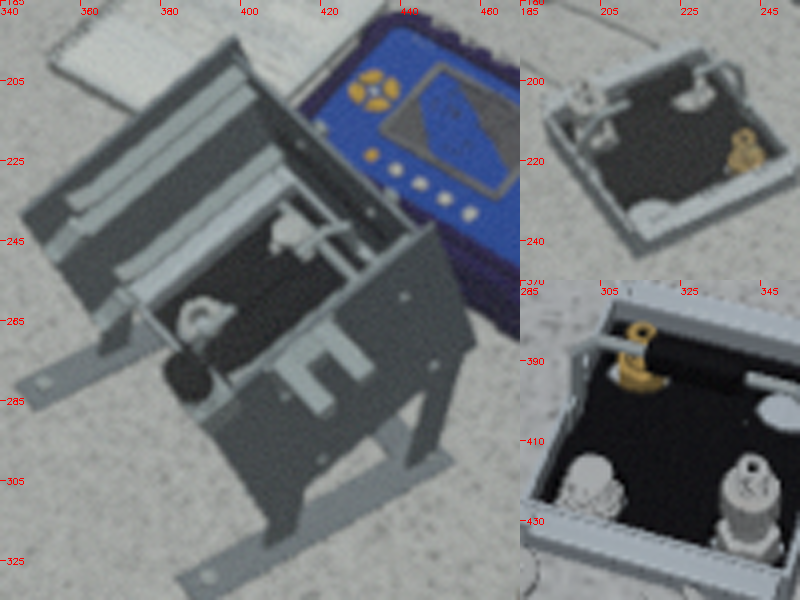

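View pics/wrist0.png

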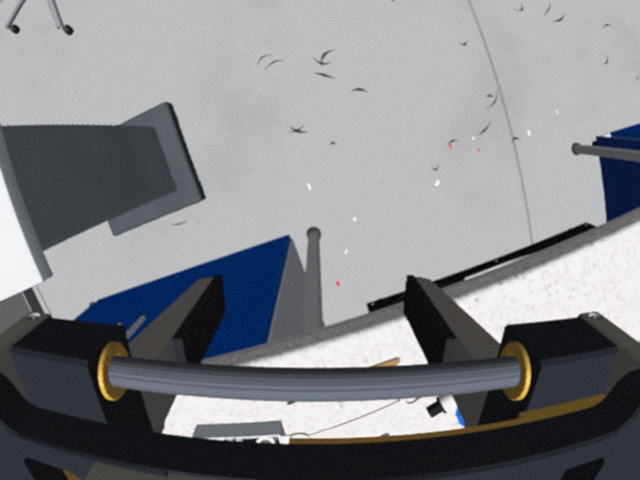

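The crops show the pin knob at scene (387,279), the notch block at about (422,274) with its opening facing out, and the coupling front-left and reducer rear-right in the tray, so tray x is roughly world +x. Next are rough positions by rays.

```bash
cat > h.py <<'E'
import numpy as np, cv2
from workcell import bot
from scipy.spatial.transform import Rotation as Ro
from scipy.optimize import least_squares
def cam(n): 
    c=bot.read_camera(n); c["name"]=n; return c
def ray(c,u,v):
    x,y=(u-c["cx"])/c["fx"],(v-c["cy"])/c["fy"]
    if c["name"]=="wrist":
        r=np.hypot(x,y)+1e-12; d=np.array([np.sin(r)*x/r,np.sin(r)*y/r,np.cos(r)])
    else: d=np.array([x,y,1.])
    R=np.array(c["R"]); d=R.T@d; return -R.T@np.array(c["t"]), d/np.linalg.norm(d)
def onz(c,u,v,z):
    o,d=ray(c,u,v); return o+d*(z-o[2])/d[2]
def proj(c,X):
    p=np.array(c["R"])@np.array(X)+np.array(c["t"])
    if c["name"]=="wrist":
        r=np.hypot(p[0],p[1]); th=np.arctan2(r,p[2]); q=p[:2]/r*th
    else: q=p[:2]/p[2]
    return np.array([c["cx"]+c["fx"]*q[0],c["cy"]+c["fy"]*q[1]])
def tri(rays):
    A=np.zeros((3,3));b=np.zeros(3)
    for o,d in rays:
        P=np.eye(3)-np.outer(d,d);A+=P;b+=P@o
    X=np.linalg.solve(A,b); return X,max(np.linalg.norm((np.eye(3)-np.outer(d,d))@(X-o)) for o,d in rays)
def rotv(zax,yax):  # tool rotation with z along zax, y near yax
    z=np.array(zax,float);z/=np.linalg.norm(z);x=np.cross(yax,z);x/=np.linalg.norm(x);y=np.cross(z,x)
    return Ro.from_matrix(np.c_[x,y,z]).as_rotvec()
E
python3 - <<'E'
from h import *
S=cam("scene");D=cam("side")
f=lambda *a:print(np.round(a[0],3),*a[1:])
print("reducer");f(*tri([ray(S,241,215),ray(D,315,382)]))
print("coupling");f(*tri([ray(S,202,202),ray(D,343,417)]))
print("plug");f(*tri([ray(S,230,203),ray(D,302,420)])) 
print("tray corner rim z.028 scene TL,TR?,BR,B"); [f(onz(S,u,v,.03)) for u,v in [(192,208),(233,191),(255,217),(214,243)]]
print("knob z guess");[f(onz(S,387.5,279,z)) for z in (.12,.16,.2,.24)]
print("feet");[f(onz(S,u,v,0)) for u,v in [(345,284),(385,331),(453,299)]]
print("notch");[f(onz(S,u,v,.18)) for u,v in [(414,272)]]
print("gauge",onz(S,259,285,.03),"bottle",onz(S,478,380,.0))
E
```

```text
reducer
[0.516 0.29  0.034] 0.0011295898573603987
coupling
[0.459 0.378 0.057] 0.0009816729523519695
plug
[0.532 0.362 0.015] 0.0011546780681154722
tray corner rim z.028 scene TL,TR?,BR,B
[0.441 0.403 0.03 ]
[0.559 0.38  0.03 ]
[0.539 0.263 0.03 ]
[0.408 0.264 0.03 ]
knob z guess
[ 0.573 -0.151  0.12 ]
[ 0.546 -0.169  0.16 ]
[ 0.52  -0.187  0.2  ]
[ 0.494 -0.205  0.24 ]
feet
[ 0.567 -0.036  0.   ]
[ 0.536 -0.191  0.   ]
[ 0.718 -0.245  0.   ]
notch
[ 0.586 -0.204  0.18 ]
gauge [0.40303378 0.08648781 0.03      ] bottle [ 0.58511855 -0.40993231  0.        ]
```

```bash
cat > look.py <<'E'
from h import *
import pickle
def look(name,p,r):
    bot.goto(p,r); bot.hold(0.15); c=cam("wrist"); cv2.imwrite(f"pics/{name}.png",c["pixels"]); pickle.dump(c,open(name+".pkl","wb")); print(name,bot.current_clock(),bot.current_ee_pos())
E
python3 - <<'E'
from look import *
def ax(yaw,t): 
    y=np.deg2rad(yaw);t=np.deg2rad(t)
    return rotv([np.sin(t)*np.cos(y),np.sin(t)*np.sin(y),-np.cos(t)],[-np.sin(y),np.cos(y),0])
P=[("tr",[.53,.32,.26],ax(-12,0)),("r1",[.54,-.10,.36],ax(-16,25)),("r2",[.53,-.19,.36],ax(-16,25))]
for n,p,r in P: print(bot.inverse_kinematics(p,r))
for n,p,r in P: look(n,p,r)
a=[cv2.imread(f"pics/{n}.png") for n in("tr","r1","r2")]
o=np.zeros((600,800,3),np.uint8)
o[:300,:400]=cv2.resize(a[0],(400,300));o[:300,400:]=cv2.resize(a[1],(400,300));o[300:,:400]=cv2.resize(a[2],(400,300));cv2.imwrite("pics/c2.png",o)
E
```

```text
[ 3.48293693e-01  2.46027118e-01  1.40663244e+00 -4.44089210e-16
  1.48893309e+00 -1.01306312e+00]
[-0.44543647 -0.33014055  1.83031411  0.07475335  1.2112985  -1.74799854]
[-0.64933348 -0.29177938  1.80063967  0.16308552  1.2269046  -1.96432339]
tr 1.975 [0.52933468 0.32083926 0.25992934]
r1 3.7583 [ 0.54025297 -0.09935518  0.35978177]
r2 4.4083 [ 0.53033035 -0.18879694  0.36016436]
```

View pics/c2.png

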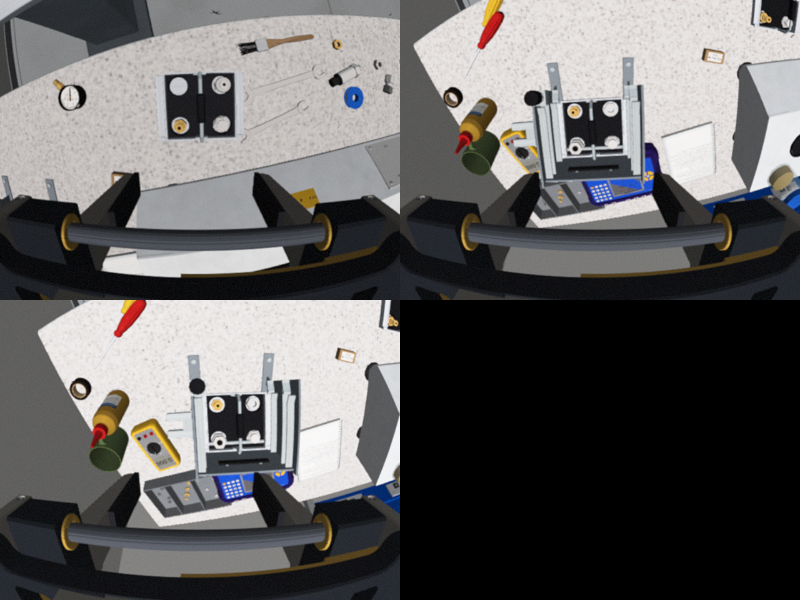

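The composite shows the tray at wrist (322,168), with the knob at (213,157) in r1 and (315,138) in r2 and the notch block to the left of each rack. I'll take precise crops next.

Run:
```python
import cv2,numpy as np
def crop(n,x,y,wd,h,k):
    im=cv2.imread(f"pics/{n}.png")
    c=cv2.resize(im[y:y+h,x:x+wd],None,fx=k,fy=k,interpolation=cv2.INTER_CUBIC)
    for i in range(0,wd,20): cv2.line(c,(i*k,0),(i*k,5),(0,0,255),1); cv2.putText(c,str(x+i),(i*k,14),0,.35,(0,0,255))
    for i in range(0,h,20): cv2.line(c,(0,i*k),(5,i*k),(0,0,255),1); cv2.putText(c,str(y+i),(6,i*k+4),0,.35,(0,0,255))
    return c
a=crop("r1",180,120,200,150,4); cv2.imwrite("pics/c3.png",a)
a=crop("r2",255,110,200,150,4); cv2.imwrite("pics/c4.png",a)
a=crop("tr",240,100,160,120,5); cv2.imwrite("pics/c5.png",a)
```

```text
(no output)
```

View pics/c3.png

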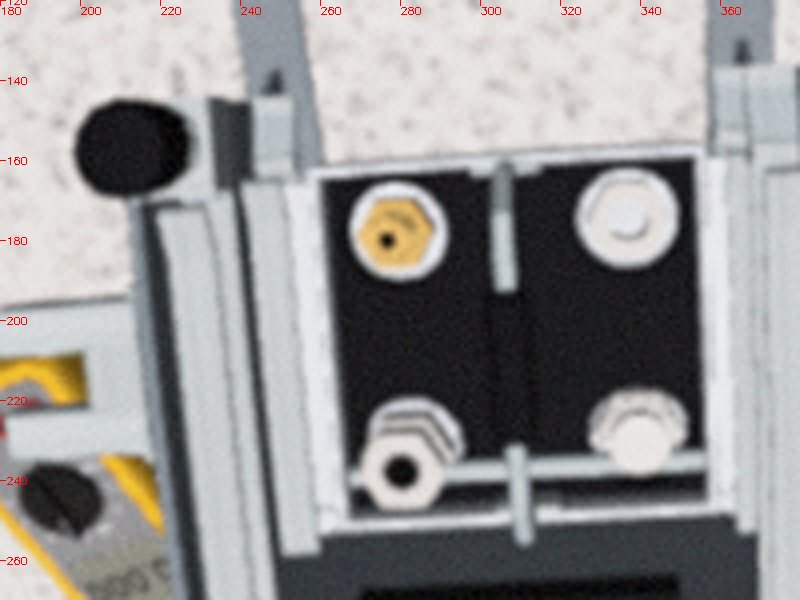

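View pics/c4.png

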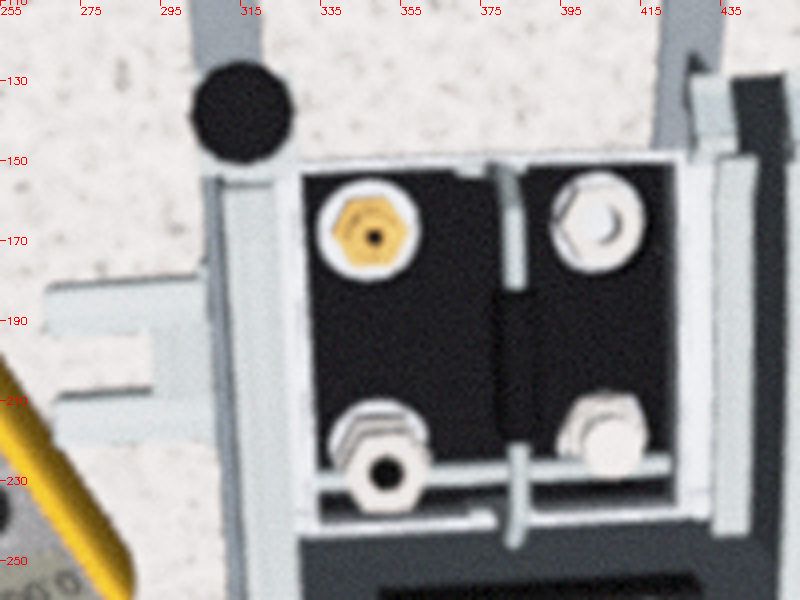

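View pics/c5.png

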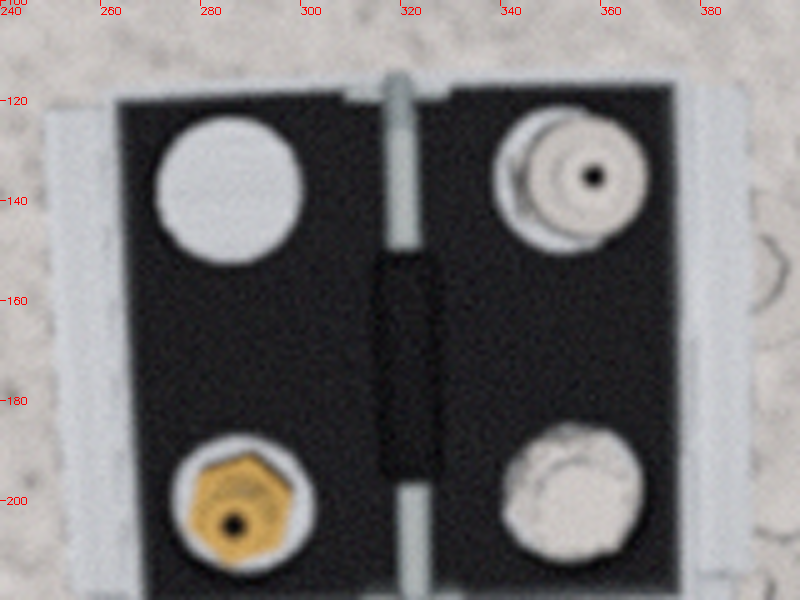

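The crops give r1/r2 pixels for the knob, notch corners and cheek edge, plus the grip and pocket circles of the tray. I'll fit the slot frame (x, y, z, yaw) with these rays against the known slot planes, then the tray.

```bash
cat > fit.py <<'E'
from h import *
import pickle
L=lambda n:pickle.load(open(n+".pkl","rb"))
r1,r2,tr=L("r1"),L("r2"),L("tr"); S=cam("scene")
def frame(p):
    c,s=np.cos(p[3]),np.sin(p[3]);t=np.deg2rad(25)
    z=np.array([-np.sin(t)*c,-np.sin(t)*s,np.cos(t)]);y=np.array([-s,c,0]);return np.c_[np.cross(y,z),y,z],np.array(p[:3])
def hit(c,u,v,z,R,o):
    a,d=ray(c,u,v);a=R.T@(a-o);d=R.T@d;return a+d*(z-a[2])/d[2]
N=None
obs=[(r2,315.5,138,-73.5,-72.5,89,1),(r1,213,156.8,-73.5,-72.5,89,1),(S,387.5,279,-73.5,-72.5,89,.6),
(r2,293,192.7,-27,-97.5,66,1),(r2,293,209.2,-13,-97.5,66,1),(r2,266.7,193.2,-27,-121.5,66,.7),(r2,269.5,209.2,-13,-121.5,66,.7),
(r1,200.5,208,-27,-97.5,66,1),(r1,202,222.3,-13,-97.5,66,1),
(S,418.2,275.5,-27,-97.5,66,.5),(S,424.5,271.2,-13,-97.5,66,.5),
(r2,310.5,160,N,-79.5,66,1),(r2,315.5,247,N,-79.5,66,1),(r1,217,170,N,-79.5,66,.5),(r1,227,260,N,-79.5,66,.5)]
def res(p,raw=False):
    R,o=frame(p);out=[]
    for c,u,v,x,y,z,w in obs:
        h=hit(c,u,v,z/1e3,R,o)*1e3
        out+=[(h[0]-x)*w if x is not N else 0,(h[1]-y)*w]
    return np.array(out)
s=least_squares(res,[.6,-.12,.13,-.28],loss="soft_l1",x_scale=[.01,.01,.01,.02])
if __name__=="__main__":
    print(s.x,np.rad2deg(s.x[3]));print(np.round(res(s.x).reshape(-1,2),1))
    R,o=frame(s.x)
    for c,u,v in((r1,180+507/4,120+85),(r2,384,200.5)): print("lower grip",hit(c,u,v,-.023,R,o))
    print("bore",o+R@[-.0735,-.0725,.066])
    T=[onz(tr,u,v,z) for u,v,z in[(321.2,173,.07)]+[(a,b,.022) for a,b in((285.8,138),(288.8,200.6),(353,136),(354.5,198.5))]]
    print(np.round(T,4)); fr,rr,fl,rl=T[1:]
    m=lambda v:(np.linalg.norm(v),np.rad2deg(np.arctan2(v[1],v[0])))
    print(m(rr-fr),m(rl-fl),m(fl-fr),m(rl-rr),"ctr",np.mean(T[1:],0))
E
python3 fit.py
```

```text
[ 0.64009014 -0.13541711  0.14835183 -0.20076758] -11.503135246969496
[[-1.7  0.5]
 [-1.3 -0.2]
 [-1.  -0.5]
 [ 0.   0.9]
 [ 1.4 -0.4]
 [-0.9  0.4]
 [-0.1  1.2]
 [ 0.4 -0.9]
 [ 0.6 -1.3]
 [ 1.8 -1.3]
 [ 2.4 -2.1]
 [ 0.   1. ]
 [ 0.  -0.1]
 [ 0.   1.1]
 [ 0.   0.6]]
lower grip [-0.00653917 -0.00091379 -0.023     ]
lower grip [ 0.00056492 -0.00021964 -0.023     ]
bore [ 0.53302392 -0.18761424  0.17710571]
[[0.4883 0.337  0.07  ]
 [0.4467 0.3074 0.022 ]
 [0.5152 0.2956 0.022 ]
 [0.4594 0.3794 0.022 ]
 [0.5279 0.3677 0.022 ]]
(np.float64(0.06951155286786881), np.float64(-9.721678390237642)) (np.float64(0.06944036478772589), np.float64(-9.662415917581821)) (np.float64(0.07309683127773957), np.float64(80.00950183659832)) (np.float64(0.07316835522083397), np.float64(80.0655392877223)) ctr [0.48731656 0.33752368 0.022     ]
```

Fit residuals are about 1 mm. Rack yaw is −11.5°, tray yaw −9.8° with the pocket spacing right for the floors, and the lower grip lands at slot (0,0), all consistent. Now the pin.

```bash
cat > sl.py <<'E'
from fit import *
R,o=frame(s.x)
TR=Ro.from_matrix(np.c_[-R[:,0],R[:,1],-R[:,2]]).as_rotvec()
W=lambda x,y,z:o+R@(np.array([x,y,z])/1e3)      # slot mm -> world
def P(): return R.T@(np.array(bot.current_ee_pos())-o)*1e3
def F(): return R.T@np.array(bot.current_contact_force())
def st(t=""): print(t,"t%.1f"%bot.current_clock(),"P",np.round(P(),1),"F",np.round(F(),1),"op %.3f"%bot.current_opening(),"g %.1f"%bot.current_grip_force())
E
python3 - <<'E'
from sl import *
bot.set_gripper(0.5); bot.goto(W(-74.5,-72.5,120),TR); st()
bot.line_to(W(-74.5,-72.5,74)); st()
bot.set_gripper(0.0,newtons=25); st("grip")
bot.line_to(W(-74.5,-72.5,80),max_speed=.05); st()
E
```

```text
t5.9 P [-73.  -73.  121.1] F [ 0.5  0.5 -0.1] op 0.501 g 0.0
 t6.4 P [-72.7 -72.8  75.3] F [ 0.7  1.7 -0.1] op 0.502 g 0.0
grip t6.9 P [-73.8 -72.7  74.5] F [-0.7  0.5  2.4] op 0.228 g 25.0
 t7.1 P [-74.1 -72.6  80.4] F [1.2 0.3 0.9] op 0.238 g 25.0
```

```bash
cat >> sl.py <<'E'
def guard(a,b,n,lim,speed=.04):
    """step from slot point a to b; stop when |F change| > lim"""
    a,b=np.array(a,float),np.array(b,float);f0=F()
    for k in range(1,n+1):
        bot.line_to(W(*(a+(b-a)*k/n)),max_speed=speed)
        if np.linalg.norm(F()-f0)>lim: st("stop k=%d"%k); return a+(b-a)*k/n
    st("end"); return b
E
python3 - <<'E'
from sl import *
bot.line_to(W(-74.5,-72.5,125),max_speed=.12); st("up")
bot.line_to(W(-21,-107,125),max_speed=.12); bot.hold(.3); st("over"); 
c=cam("wrist"); cv2.imwrite("pics/n.png",c["pixels"])
q=guard([-21,-107,125],[-21,-107,78],12,4); print(q)
E
```

```text
up t7.7 P [-75.3 -72.3 124.4] F [-0.1 -0.2 -0.7] op 0.231 g 25.0
over t8.7 P [ -21.4 -106.7  125. ] F [-0.5  0.7 -0.1] op 0.233 g 25.0
end t11.7 P [ -21.3 -106.9   77.7] F [-0.6  0.2  0.4] op 0.229 g 25.0
[ -21. -107.   78.]
```

Run:
```python
from sl import *
q=guard([-21,-107,78],[-21,-107,70],8,2.5,.03); bot.hold(.2); st()
bot.set_gripper(0.45); bot.hold(.3); st("open")
c=cam("wrist"); a=c["pixels"]; cv2.imwrite("pics/n2.png",a)
S=cam("scene")["pixels"]
o=np.zeros((600,800,3),np.uint8)
o[:,:400]=cv2.resize(a[160:400,240:400],(400,600)); o[:480,400:]=cv2.resize(S[215:311,370:450],(400,480),interpolation=cv2.INTER_CUBIC); cv2.imwrite("pics/c6.png",o)
bot.line_to(W(-21,-107,125),max_speed=.12); bot.hold(.1); st()
S=cam("scene")["pixels"]; cv2.imwrite("pics/s3.png",S); cv2.imwrite("pics/w3.png",cam("wrist")["pixels"])
a=cv2.imread("pics/w3.png")
o=np.zeros((600,800,3),np.uint8)
o[:,:400]=cv2.resize(a[120:360,220:380],(400,600)); o[:480,400:]=cv2.resize(S[215:311,370:450],(400,480),interpolation=cv2.INTER_CUBIC); cv2.imwrite("pics/c6.png",o)
```

```text
stop k=4 t12.8 P [ -20.7 -107.1   74.4] F [-2.3 -0.   5.2] op 0.233 g 25.0
 t13.0 P [ -20.7 -107.1   74.4] F [-0.3  0.   6.4] op 0.233 g 25.0
open t13.8 P [ -21. -107.   74.] F [0.2 0.6 0. ] op 0.450 g 0.0
 t14.6 P [ -21.9 -106.7  124. ] F [-0.1 -0.1  0. ] op 0.451 g 0.0
```

View pics/c6.png

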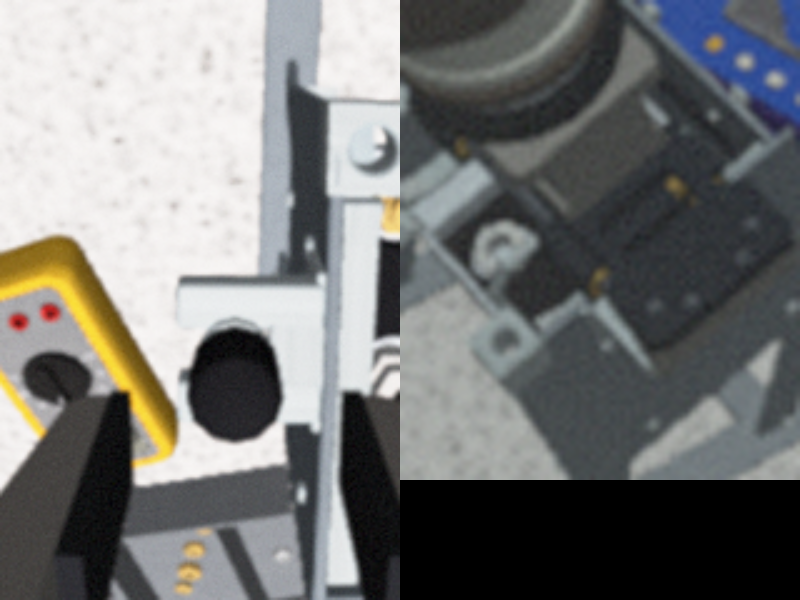

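The wrist view shows the knob standing in the notch, with the collar seated (contact at the expected height) and the bore empty. A quick fingertip touch on the boss will give the absolute rack height.

Run:
```python
from sl import *
bot.line_to(W(-74,-74,125),max_speed=.15); bot.set_gripper(0.0); bot.line_to(W(-74,-74,73),max_speed=.12); bot.hold(.1)
q=guard([-74,-74,73],[-74,-74,60],13,2,.03); bot.hold(.2); st()
bot.line_to(W(-80,-40,140),max_speed=.2); st()
T=[onz(tr,u,v,.007) for u,v in((285.8,138),(288.8,200.6),(353,136),(354.5,198.5))]; print(T, np.mean(T,0))
```

```text
stop k=5 t17.9 P [-73.8 -74.   68.2] F [0.1 0.  2.3] op 0.005 g 1.3
 t18.1 P [-73.8 -74.1  68.2] F [-0.5 -0.4  3.4] op 0.005 g 1.7
 t18.7 P [-80.3 -40.1 139.4] F [ 0.7 -0.5 -1.2] op 0.003 g 0.0
[array([0.44638963, 0.30631257, 0.007     ]), array([0.51742096, 0.2941433 , 0.007     ]), array([0.45953688, 0.38094671, 0.007     ]), array([0.53050801, 0.3688633 , 0.007     ])] [0.48846387 0.33756647 0.007     ]
```

Run:
```python
from sl import *
tp=W(-74,-74,68.1)
def r3(p):
    Rr,oo=frame(p); return np.r_[res(p),20*((Rr.T@(tp-oo))[2]*1e3-66)]
n=least_squares(r3,s.x,loss="soft_l1",x_scale=[.01,.01,.01,.02]).x
print(n,np.rad2deg(n[3]),np.round(res(n)[:12],1)); np.save("n.npy",n)
R2,o2=frame(n); print("old bore in new frame",R2.T@(W(-73.5,-72.5,68.2)-o2)*1e3)
y=np.deg2rad(-9.8); D=rotv([0,0,-1],[-np.sin(y),np.cos(y),0])
bot.set_gripper(.5); c=[.4884,.3373]
bot.goto(c+[.22],D); bot.line_to(c+[.10],max_speed=.15); bot.hold(.2); st()
f0=np.array(bot.current_contact_force()); bot.line_to(c+[.053],max_speed=.08); bot.hold(.2)
print(bot.current_ee_pos(),np.array(bot.current_contact_force())-f0)
bot.set_gripper(0,newtons=45); bot.hold(.2); print(bot.current_ee_pos(),np.array(bot.current_contact_force())-f0,bot.current_opening()*92)
```

```text
[ 0.63903527 -0.1349069   0.15013047 -0.200994  ] -11.51610817003902 [-1.4  0.2 -1.   0.1 -0.9 -1.3  0.   0.8  1.3 -0.4 -0.9  0.4]
old bore in new frame [-73.20769791 -72.8109524   66.1011945 ]
 t22.4 P [-239.5  433.4   59.6] F [ 0.6 -0.7 -0.2] op 0.500 g 0.0
[0.48891595 0.33751925 0.05371187] [-0.85682731  1.62024818 -0.42111498]
[0.48840499 0.33693829 0.05302858] [-0.90658322 -2.54057752  2.09527046] 12.583002627906964
```

```bash
sed -i 's/^R,o=frame(s.x)/R,o=frame(np.load("n.npy"))/' sl.py
python3 - <<'E'
from sl import *
c=[.4884,.3373]
bot.line_to(c+[.08],max_speed=.06); bot.hold(.2); st()
bot.line_to(c+[.25],max_speed=.15)
bot.line_to(W(-175,0,53+60),rot=TR,max_speed=.16); bot.hold(.3); st()
S=cam("scene")["pixels"]; d=cam("side")["pixels"]; w=cam("wrist"); pickle.dump(w,open("w4.pkl","wb"))
o=np.zeros((600,800,3),np.uint8); o[:300,:400]=cv2.resize(S[180:360,260:500],(400,300)); o[:300,400:]=cv2.resize(d[130:310,200:440],(400,300)); o[300:,:400]=cv2.resize(w["pixels"],(400,300)); o[300:,400:]=cv2.resize(w["pixels"][180:480,120:520],(400,300));cv2.imwrite("pics/c7.png",o)
E
```

```text
t25.0 P [-249.4  432.4   38.3] F [-1.9 -0.1 -4.1] op 0.137 g 45.0
 t29.5 P [-1.75e+02  1.00e-01  1.13e+02] F [-1.9 -0.7 -3.9] op 0.143 g 45.0
```

View pics/c7.png

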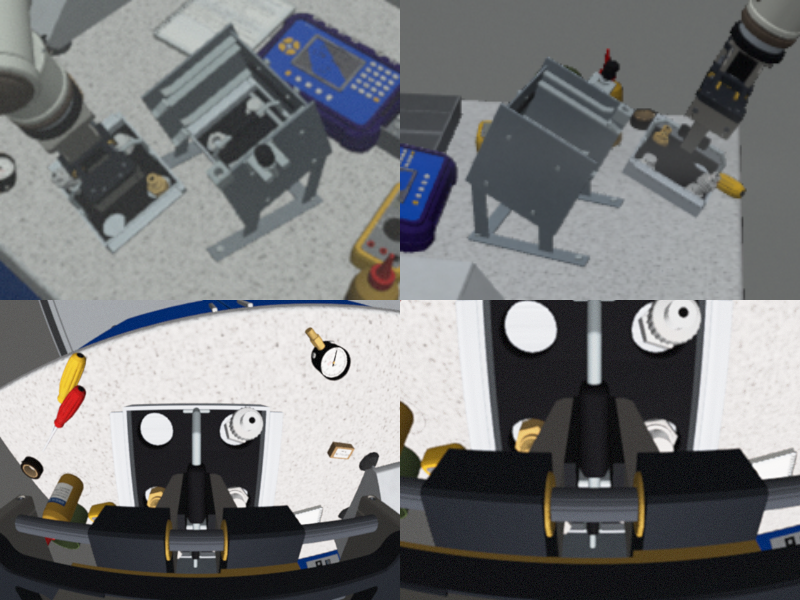

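The loaded tray hangs straight in the gripper, with the fittings in their pockets and the pin in the notch. That's all my picture views, so I check for tilt in the hand numerically.

Run:
```python
from sl import *
w=L("w4"); g=cv2.cvtColor(w["pixels"],cv2.COLOR_BGR2GRAY).astype(int)
for y in(-50,-25,30):
    u,v=proj(w,W(-175-60,y,60+30)); u0,v0=proj(w,W(-175-60,y,60)); u,v=int(round(u)),v
    print(y,u,round(v,1),"bottom",round(v0,1),"rows",int(v)-16,g[int(v)-16:int(v)+16,u])
for x in(-30,):
  for sg in(-1,1):
    u,v=proj(w,W(-175+x,sg*76,90)); u=int(round(u));v=int(round(v)); print("rim edge",u,v,"cols",u-12,g[v,u-12:u+12])
u,v=proj(w,W(-175-36,-38,60+7));print("FR pocket floor pred",u,v)
m=(g[140:240,205:290]>170).astype(np.uint8); n,l,stt,ce=cv2.connectedComponentsWithStats(m); print(stt[1:][stt[1:,4]>100],(ce[1:]+[205,140])[stt[1:,4]>100])
```

```text
-50 219 170.6 bottom 166.4 rows 154 [231 232 236 236 235 235 236 237 237 238 238 235 195 136  94 126 192 233
 237 236 237 215 142  52  24  24  29  31  30  32  24  31]
-25 265 169.4 bottom 165.5 rows 153 [233 229 228 229 229 233 233 235 236 238 236 232 185 126 102 135 198 235
 238 237 237 211 131  56  21  22  31  26  31  31  22  32]
30 371 169.6 bottom 165.7 rows 153 [233 230 226 211 201 188 202 212 216 218 213 203 167 120  98 122 196 233
 237 238 238 222 142  55  33  27  27  24  53 106 154 170]
rim edge 177 226 cols 165 [229 227 229 228 229 233 232 234 234 235 233 234 232 231 234 239 241 241
 239 235 237 235 236 236]
rim edge 450 226 cols 438 [235 236 236 238 236 238 236 236 239 238 234 235 232 234 235 236 236 234
 231 231 224 213 209 212]
FR pocket floor pred 249.7132460988351 206.9661979612867
[[   0    0   85   29 2230]
 [   0   29   85    8  509]
 [  20   41   52   51 2043]] [[246.2896861  152.63183857]
 [247.13555992 172.01964637]
 [250.12334802 206.030837  ]]
```

No tilt: the predicted and observed positions agree within 1 px. I'll slide it in with a force guard.

Run:
```python
from sl import *
H=53+9.5
bot.line_to(W(-175,0,H),max_speed=.12); bot.hold(.1); st("low")
bot.line_to(W(-150,0,H),max_speed=.12); bot.hold(.1); st()
q=guard([-150,0,H],[-12,0,H],14,6,.09); bot.hold(.2); st(); print(q)
```

```text
low t30.4 P [-174.    -0.3   63.3] F [-2.3  0.3 -3.6] op 0.139 g 45.0
 t30.9 P [-150.9    0.2   62.4] F [-2.2 -0.3 -3.7] op 0.136 g 45.0
end t34.5 P [-11.7  -0.1  62.7] F [-1.1 -0.6 -3.5] op 0.135 g 45.0
 t34.7 P [-12.6   0.1  62.3] F [-1.2 -0.5 -4.7] op 0.136 g 45.0
[-12.    0.   62.5]
```

Free entry. Now against the spring in 1 mm steps with settled readings.

Run:
```python
from sl import *
H=53+9.5
for x in np.arange(-9,5,1.):
    bot.line_to(W(x,0,H),max_speed=.04); bot.hold(.15); f=F(); st("x%.0f"%x)
    if f[0]<-9: break
```

```text
x-9 t35.1 P [-9.1  0.  62.5] F [-2.1  0.2 -2.9] op 0.133 g 45.0
x-8 t35.5 P [-8.   0.  62.5] F [-2.3  0.2 -4.2] op 0.135 g 45.0
x-7 t36.0 P [-7.   0.  62.5] F [-1.9 -0.6 -4.3] op 0.137 g 45.0
x-6 t36.4 P [-6.   0.  62.5] F [-2.   0.4 -3.9] op 0.135 g 45.0
x-5 t36.8 P [-5.   0.  62.5] F [-2.5  0.8 -3.7] op 0.139 g 45.0
x-4 t37.1 P [-4.   0.  62.5] F [-2.4 -0.2 -4.6] op 0.136 g 45.0
x-3 t37.5 P [-3.5  0.1 62.3] F [-3.8  0.2 -4.1] op 0.133 g 45.0
x-2 t38.0 P [-2.3  0.1 62.4] F [-4.2 -0.  -3.4] op 0.138 g 45.0
x-1 t38.4 P [-1.2  0.1 62.4] F [-4.5  0.2 -3.2] op 0.138 g 45.0
x0 t38.8 P [-0.2  0.1 62.4] F [-6.2  0.3 -3. ] op 0.137 g 45.0
x1 t39.1 P [ 0.9  0.1 62.4] F [-5.1  0.9 -2.9] op 0.138 g 45.0
x2 t39.5 P [ 1.9  0.1 62.5] F [-6.   1.5 -2.8] op 0.133 g 45.0
x3 t40.0 P [ 2.8  0.1 62.4] F [-6.5  1.2 -2.5] op 0.135 g 45.0
x4 t40.4 P [ 3.6  0.1 62.4] F [-7.1  1.6 -2.4] op 0.138 g 45.0
```

Run:
```python
from sl import *
bot.line_to(W(2.2,0,62.5),max_speed=.04); bot.hold(.1)
bot.line_to(W(2.2,0,56),max_speed=.04); bot.hold(.15); st()
for z in np.arange(55,49,-1.):
    bot.line_to(W(2.2,0,z),max_speed=.04); bot.hold(.15); st("z%.0f"%z)
    if F()[2]>3: break
```

```text
t41.2 P [ 2.  -0.3 55.9] F [-6.2 -0.5 -4.9] op 0.139 g 45.0
z55 t41.6 P [ 2.4 -0.1 55.2] F [-6.6 -1.3 -2.3] op 0.134 g 45.0
z54 t42.0 P [ 2.3 -0.  54.1] F [-6.8 -1.  -2.6] op 0.136 g 45.0
z53 t42.4 P [ 2.3  0.1 53.1] F [-6.9 -0.9 -2.4] op 0.138 g 45.0
z52 t42.8 P [ 2.4  0.1 52.5] F [-8.2 -0.3  1.1] op 0.135 g 45.0
z51 t43.2 P [ 2.3  0.1 52.3] F [-11.9  -0.7  10.9] op 0.139 g 45.0
```

Contact came at TCP height 52.5 mm, where home predicts 53 (resting on the lips would read 59), so it is down behind the lips. Releasing.

Run:
```python
from sl import *
bot.line_to(W(2.2,0,52.3),max_speed=.04); bot.hold(.1)
bot.set_gripper(.4); bot.hold(.2); st("open")
bot.line_to(W(0,0,120),max_speed=.1); st()
bot.line_to(W(20,-20,190),max_speed=.2); bot.hold(.3); st()
w=cam("wrist"); pickle.dump(w,open("w5.pkl","wb"));cv2.imwrite("pics/w5.png",w["pixels"])
g=cv2.cvtColor(w["pixels"],cv2.COLOR_BGR2GRAY).astype(int)
for y in(-50,-25,30):
    u,v=proj(w,W(-60,y,30)); u=int(round(u)); print(y,u,round(v,1),"rows",int(v)-12,g[int(v)-12:int(v)+14,u])
for x,y in((-36,-38),(36,-38),(-36,38),(36,38)):
    u,v=proj(w,W(x,y,7)); a,b=int(u)-24,int(v)-24
    n,l,q,ce=cv2.connectedComponentsWithStats((g[b:b+48,a:a+48]>110).astype(np.uint8)); k=l[24,24]
    print((x,y),"pred",np.round([u,v],1),"obs",ce[k]+[a,b],q[k])
u,v=proj(w,W(-20,-106,102)); a,b=int(u)-22,int(v)-22; m=(g[b:b+44,a:a+44]<60).astype(np.uint8)
n,l,q,ce=cv2.connectedComponentsWithStats(m); print("knob pred top",u,v,"obs",[(q[k],ce[k]+[a,b]) for k in range(1,n) if q[k][4]>80])
```

```text
open t44.4 P [ 2.3 -0.  52.3] F [-0.5  0.5 -0.5] op 0.401 g 0.0
 t45.2 P [ -0.5   0.  119.5] F [-0.1  0.6 -0.3] op 0.399 g 0.0
 t46.0 P [ 19.  -19.6 188.7] F [ 0.1 -0.3  0.8] op 0.397 g 0.0
-50 279 136.6 rows 124 [238 239 241 240 235 226 225 233 239 242 241 242 240 225 159  66  35  28
  32  30  31  37  31  19  27  47]
-25 307 136.3 rows 124 [236 239 240 241 240 241 240 241 239 238 240 241 241 232 162  76  32  34
  30  32  32  44  86 147 206 241]
30 370 137.1 rows 125 [238 240 240 240 241 242 242 242 239 240 240 241 238 218 159  96  83  90
 110 117 120 124 130 125 131 136]
(-36, -38) pred [293.9 162. ] obs [294.78884462 159.25199203] [   8    4   36   36 1004]
(36, -38) pred [294.7 235.9] obs [293.98561644 234.58013699] [   1    0   47   48 1460]
(-36, 38) pred [374.1 162.7] obs [377.30221519 156.13132911] [   0    0   48   41 1264]
(36, 38) pred [371.8 236. ] obs [372.30169051 234.6970091 ] [  9   9  33  30 769]
knob pred top 193.64451461882115 194.08371137687988 obs [(array([ 10,   4,  33,  30, 727], dtype=int32), array([197.01375516, 190.42778542]))]
```

Run:
```python
from workcell import bot
print(bot.job_done(), bot.current_clock())
```

```text
the job is handed in; nothing more can be done
the job is handed in; nothing more can be done
```

The job is handed in at about 46 s of the 58 s: by contact readings and a last camera check, the pin hangs in the notch and the tray sits behind the lips against the buffer. The last clear look at the fittings, all in their pockets, was just before the tray went in, and I did not re-check the gauge, bottle, seal box or multimeter afterwards.

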